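Change the dishes on a latching dish shaker

TASK

Change over the shaker: press its orange pedal right down to the stop so that the sprung hold-down arm comes up, lay the finished dish from the shaker flat in the steel tray, and put every fresh dish lying singly on the bench (not those in the stacks) flat between the four pins of a place of its own on the shaker. Then press the arm down by its blue handle until the latch holds it, and turn the black knob until the red pointer stands at the green mark. Do not disturb the jar, the bottle or the roll standing around.

Things in the scene. Friction and masses are not known exactly. Their poses are not given: they have to be found in the camera images.
- shaker: white dish shaker fixed to the bench, housing 250 (x) x 520 (y) x 50 mm high, mat top 50 mm above the bench; x from -80 to +170 and y from -255 to +265 in its frame; origin on the bench, x points to its back (away from the robot), y to its left, z up. At its right end is the hold-down arm with the pedal in front, at its left end the knob with the scale behind it.
- place_1 (a point): centre, on the mat, of the left of three dish places in a row along the shaker's y, 95 mm apart (axes as the shaker's). Four steel pins, 8 mm high and thick, stand 26.8 mm off centre in x and in y: a dish has 3 to 4 mm play. Fingers closing along the shaker's y pass between the pins. With the arm up, its cross bar is 65 mm behind the row and 140 mm above the mat.
- place_2 (a point): centre, on the mat, of the middle of three dish places in a row along the shaker's y, 95 mm apart (axes as the shaker's). Four steel pins, 8 mm high and thick, stand 26.8 mm off centre in x and in y: a dish has 3 to 4 mm play. Fingers closing along the shaker's y pass between the pins. With the arm up, its cross bar is 65 mm behind the row and 140 mm above the mat.
- place_3 (a point): centre, on the mat, of the right of three dish places in a row along the shaker's y, 95 mm apart (axes as the shaker's). Four steel pins, 8 mm high and thick, stand 26.8 mm off centre in x and in y: a dish has 3 to 4 mm play. Fingers closing along the shaker's y pass between the pins. With the arm up, its cross bar is 65 mm behind the row and 140 mm above the mat.
- blue_handle (a point): centre of the round blue handle bar (20 mm thick, 56 long along the shaker's y) at the arm's front end, 245 mm from the hinge, which lies along y through x +120, z +85 mm of the shaker's frame (its middle at y -238); 87 mm above the bench when latched, 294 mm when up; it swings forward and down. A cross bar on the arm lies 3 mm above the dishes' rear edges when latched; a dish not flat between its pins stops it.
- holddown (a joint): hold-down arm, rad: 0 = up, grows as pressed down, 1.00 = held by the latch (so it starts), 1.018 = bottom stop. Press to about 1.01 for the hook to snap over. The spring needs some 3 N at the handle when up and 8 N when down, pushing the hook aside about 12 N in the last 15 mm.
- pedal_pad (a point): centre of the top face of the orange pedal's pad, 45 (x) x 50 (y) mm, in front of the shaker's right end; 54 mm above the bench at rest, 20 to 25 mm at the stop; 75 mm in front of the latched handle (fingers in line along the shaker's y keep the gripper clear of it). Axes as the shaker's at rest.
- release (a joint): release pedal and latch hook in one, rad: 0 = rest, 0.28 = pressed to its stop; takes about 4 N at the pad, springs back by itself. Pressed to the stop it lets the arm go, which then swings up within 1 s.
- knob_grip (a point): middle of the upright grip bar of the black knob (bar 46 long, 16 thick, 26 mm high, its top 13 mm above this point, this point 78 mm above the bench). x axis: along the bar; the knob turns about z. The bar lies along the shaker's x when the knob is at 0.
- speed_knob (a joint): knob, rad: 0 to 3.5, grows as it is turned clockwise seen from above; light friction, stays where it is left.
- pointer_tip (a point): tip of the red pointer (3.5 mm wide) on the scale behind the knob; it moves 20 mm to the shaker's right (-y) for each rad of clockwise turn.
- mark_tip (a point): front tip of the green mark (6 mm wide) fixed at the rear edge of the scale, just behind the pointer's path; the pointer is at the mark when both have the same y in the shaker's frame (axes as the shaker's), to within 3 mm.
- mark: the green mark itself, fixed on the shaker, 25 x 16 x 10 mm; origin at its front tip, underside.
- steel_tray: flat open steel tray fixed on the bench, outside 160 (x) x 130 (y) x 14 mm high, walls 3 mm, floor 3 mm thick; origin at the centre of its underside.
- done_1: flat round lidded culture dish with red medium, 62 mm across, 15 mm high, 18 g, takes a light grip across its diameter; origin at the centre of its underside, z up. None if absent. Finished dish (just one of the three is there): it starts on the shaker, under the cross bar.
- done_2: flat round lidded culture dish with red medium, 62 mm across, 15 mm high, 18 g, takes a light grip across its diameter; origin at the centre of its underside, z up. None if absent. Finished dish (just one of the three is there): it starts on the shaker, under the cross bar.
- done_3: flat round lidded culture dish with red medium, 62 mm across, 15 mm high, 18 g, takes a light grip across its diameter; origin at the centre of its underside, z up. None if absent. Finished dish (just one of the three is there): it starts on the shaker, under the cross bar.
- fresh_1: flat round lidded culture dish with red medium, 62 mm across, 15 mm high, 18 g, takes a light grip across its diameter; origin at the centre of its underside, z up. None if absent. Fresh dish: it starts on the bench.
- fresh_2: flat round lidded culture dish with red medium, 62 mm across, 15 mm high, 18 g, takes a light grip across its diameter; origin at the centre of its underside, z up. None if absent. Fresh dish: it starts on the bench.
- fresh_3: flat round lidded culture dish with red medium, 62 mm across, 15 mm high, 18 g, takes a light grip across its diameter; origin at the centre of its underside, z up. None if absent. Fresh dish: it starts on the bench.
- jar: bystander: white plastic jar with black cap, 68 mm across, 118 mm high; origin at the centre of its underside.
- lidded_bottle: bystander: glass bottle with blue screw cap, 56 mm across, 97 mm high; origin at the centre of its underside.
- roll: bystander: white roll of film on a card core, 52 mm across, 50 mm high; origin at the centre of its underside.

How it is judged:
By the outcome, as a careful person would: the job done as asked, in the order asked, and still so for the second after the job is handed in, with the robot touching nothing.
Of fresh_1, fresh_2, fresh_3 only 2 to 3 are there at a start; the rules pass over those that are not, and their reading is None.
Of done_1, done_2, done_3 only 1 to 1 are there at a start; the rules pass over those that are not, and their reading is None.
At some moment in a run one of fresh_1, fresh_2, fresh_3 may be knocked a few centimetres aside while the robot is not near it.
Once in a run the grip may slacken for a moment while it holds something.
It also fails if it takes over 200 s, if anything falls off the work surface, if the arm or the gripper's body presses on something with over 40 N, if the wrist force passes 120 N, or if a joint passes its speed limit or range.

ROBOT

A 6-joint arm with a two-finger parallel gripper is mounted at the origin on a cart in front of the work surface, level with it; the furniture and walls round the work are solid. World frame = base frame: x ahead of the robot, y to its left, z up, the work surface at z = 0. Lengths are in m, angles in rad, forces in N, time in s.
With the tool pointing down it reaches from about 0.35 to 0.725 m from the base axis. Payload 4.3 kg.
Tool frame: the origin (TCP) lies at the very end of the fingers, on their centre line; the grasp point (between the pads) lies 19 mm behind it; z points along the fingers, y is the direction in which the jaws open and shut (so a half turn about z gives the same grasp; the last joint's range is limited). The gripper opens to 85 mm and grips with 20 to 120 N. Pads are 22 mm wide; open, the fingers measure 114 mm over their backs; the gripper's body (76 mm by 85 mm) begins 54 mm behind the grasp point. The pads swing forward as they close: fully open they stand 13 mm farther back than shut.
Start: joints at [1.091, 0.377, 0.081, 1.274, 0, 1.46], TCP at [0.208, 0.536, 0.231] pointing down, gripper open.
Joint ranges: [-2.72, 2.72], [-0.84, 1.66], [-1.02, 1.22], [-1.77, 2.12], [-1.37, 1.28], [-3.14, 3.14]. Speed limits (rad/s): [2.57, 2.57, 3.14, 3.14, 3.14, 3.14].

INTERFACE

Orientations are given as a 3x3 rotation matrix whose columns are the frame's x, y, z axes.
In Python, from cell import * gives the robot as it stands.
- The arm moves only by the tool jog_arm, never from a script. Its argument "motion" is a list that holds one entry, the list of rows, each a list of 5 numbers: the shift along the tool's x, y, z in units of 30 mm (1.0 is 30 mm), then the turn about the tool's z in degrees, then the closure, from 0 (fully open) to 1 (shut). In form: [[[dx, dy, dz, turn, gripper], ...]]. A call has 1 to 12 rows; each row shifts and turns the commanded pose from where the row before left it, along the tool's axes as they then stand; what a row does not reach is not made up. A row lasts 1/8 s, in which the tool goes at most 62.5 mm and 10.7 degrees, less where a joint would pass 70% of its speed; a pose out of reach is approached as far as the arm can. A call is refused whole if a number of a shift passes 1 or a number of a turn 10.7, either way. A call with a gripper value outside its range is refused whole. The fingers move at their own pace and stop on an object; the grip force is fixed at half the most. Time passes only in rows, so rows that do not move let the fingers close. It gives the time, the measured TCP pose, the force and the opening at its end, in the units of the state.
- get_state(): the state, without advancing time (a new reading comes with each control period).
- read_camera(name): name is "scene" or "top" or "wrist"; returns a dict with "image" (400x640x3 uint8, red, green, blue), "mtx" (3x3 intrinsics, pixels), "view" (4x4, takes a point from world to camera coordinates). Camera axes: x right, y up, looking along -z (the intrinsics and any distortion apply to the point x, -y, -z); pixel columns grow to the right and rows downward; lengths in m; the calibration is good to about 2 mm. A picture is of the moment at which its call begins. There is no depth.
- close_job(): hands the job in, once; it reports no verdict.
The state is a dict: "time_s": time; "joints": joint angles; "dq": joint speeds; "joint_torque": joint torques, N m; "position": TCP position; "eef_rot": TCP orientation; "wrist_force": force on the tool from outside, world axes, zero at the start; "moment": the same for the moment, N m; "grip_width": finger opening in m.
Only numpy, scipy, OpenCV 4.12 (cv2) and the standard library are available. Lean on these libraries where they do the work, as an engineer would, in place of code of your own. Each camera call takes 0.05 s, during which the arm holds its last target. There are 200 camera calls.

## Working session

There is one attempt and no reset: what is moved stays moved. The work goes in short steps, Python scripts to look and compute and a tool call to move; the robot and the scene stay as the last step left them, time stands still between calls to the robot, and variables do not carry over. Pictures are saved under pics/ and viewed, about 12 in all and at most 16, crops included, and the job is handed in when it is done.

Besides the shell and the picture viewer there is one more tool, called by a JSON object that holds its "api" and its "payload", one argument or row to a line. jog_arm: Moves the arm, as the interface text tells. Its arguments: {"type":"object","properties":{"motion":{"type":"array"}},"required":["motion"]}

```bash
ls; mkdir -p pics; python3 - <<'E'
from cell import *
import cv2,json
s=get_state();print({k:(v if not hasattr(v,'round') else v) for k,v in s.items()})
import numpy as np
for n in("scene","top"):
    r=read_camera(n);cv2.imwrite(f"pics/{n}0.png",r["image"][:,:,::-1]);np.savez(f"pics/{n}0.npz",**r)
    print(n,np.round(r["mtx"],1),np.round(r["view"],4))
E
```

```text
pics
{'time_s': 0.0, 'joints': array([1.09073300e+00, 3.78077071e-01, 7.96095893e-02, 1.27441793e+00,
       4.62654149e-06, 1.46049438e+00]), 'dq': array([ 2.28858604e-05,  4.44444123e-04, -1.08718346e-03, -1.04137176e-03,
       -1.85318121e-03,  9.52200950e-04]), 'joint_torque': array([ 8.84727015e-04, -4.63601875e+01,  2.69875252e+01,  2.07607361e-02,
       -1.46937969e-04, -2.40514126e-06]), 'position': array([0.20748234, 0.53553968, 0.23034659]), 'eef_rot': array([[-9.32413491e-01,  3.61391951e-01, -9.68917354e-04],
       [ 3.61393174e-01,  9.32411684e-01, -1.85081092e-03],
       [ 2.34561692e-04, -2.07588119e-03, -9.99997818e-01]]), 'wrist_force': array([ 0.22820447, -0.20109219, -0.01037868]), 'moment': array([-0.01491391,  0.02511418, -0.04028454]), 'grip_width': 0.08540507530747246}
scene [[469.    0.  319.1]
 [  0.  469.  192.1]
 [  0.    0.    1. ]] [[ 0.6129 -0.7902 -0.     -0.3551]
 [ 0.5332  0.4135  0.7381 -0.4107]
 [-0.5832 -0.4524  0.6747 -1.3123]
 [ 0.      0.      0.      1.    ]]
top [[420.6   0.  321.3]
 [  0.  420.6 201.4]
 [  0.    0.    1. ]] [[-0.0084 -1.      0.0019 -0.0187]
 [ 0.9847 -0.0079  0.1743 -0.5964]
 [-0.1743  0.0033  0.9847 -1.2894]
 [ 0.      0.      0.      1.    ]]
```

View pics/top0.png

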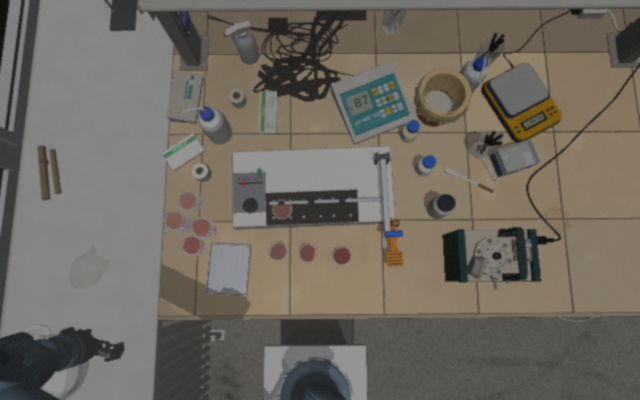

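View pics/scene0.png

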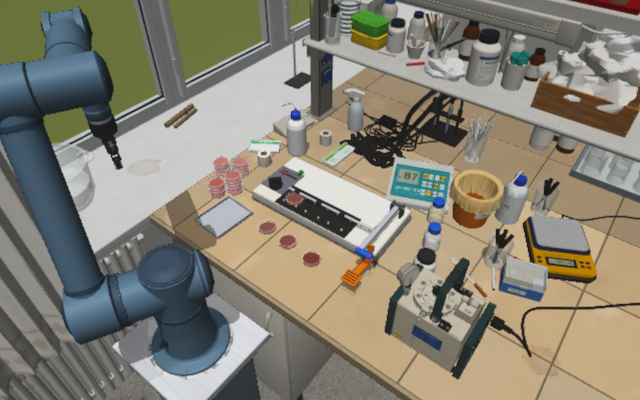

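The top view shows the stacks at left around (190,220), single fresh dishes at (278,251), (307,253) and (342,256), and the finished dish on place 1 at (282,211). The pedal is at (395,255), the handle at (394,234), the knob at (250,205) and the tray at (230,268). I'll measure these next.

```bash
cat > h.py <<'E'
import numpy as np,cv2
from cell import *
def ray(r,u,v,z):
    V=r["view"];K=r["mtx"];d=np.linalg.inv(K)@[u,v,1];d=V[:3,:3].T@(d*[1,-1,-1]);c=-V[:3,:3].T@V[:3,3]
    return c+d*(z-c[2])/d[2]
def proj(r,p):
    q=(r["view"]@np.append(p,1))[:3]*[1,-1,-1];q=r["mtx"]@q;return q[:2]/q[2]
def snap(n,tag):
    r=read_camera(n);np.savez(f"pics/{tag}.npz",**r);return r
def blobs(r,lo,hi,mn=20):
    m=cv2.inRange(cv2.cvtColor(r["image"],cv2.COLOR_RGB2HSV),np.array(lo),np.array(hi))
    n,l,st,c=cv2.connectedComponentsWithStats(m)
    return [(c[i].round(2),st[i]) for i in range(1,n) if st[i][4]>=mn]
def shaker(R0,p): # R0=(x,y,yaw)
    x,y,a=R0;c,s=np.cos(a),np.sin(a);return np.array([x+c*p[0]-s*p[1],y+s*p[0]+c*p[1],p[2]])
def plan(st,target,yaw=None):
    """tool-axis shift in 30mm units and turn deg to target (TCP xyz); yaw=angle of tool y axis"""
    R=st["eef_rot"];d=R.T@(np.array(target)-st["position"]);cur=np.arctan2(R[1,1],R[0,1])
    t=0 if yaw is None else -np.degrees((yaw-cur+np.pi/2)%np.pi-np.pi/2)
    return (d/.03).round(3),round(t,2),np.degrees(cur).round(2)
E
python3 - <<'E'
from h import *
r=dict(np.load("pics/top0.npz"))
im=r["image"][140:300,160:420]
cv2.imwrite("pics/crop0.png",cv2.resize(im[:,:,::-1],None,fx=3,fy=3,interpolation=cv2.INTER_CUBIC))
g=cv2.cvtColor(r["image"],cv2.COLOR_RGB2GRAY)
m=(g<60).astype(np.uint8);m[:140]=0;m[300:]=0
for nm,lo,hi,z in(("orange",(8,150,100),(20,255,255),.054),("blue",(105,150,80),(125,255,255),.087),("green",(45,100,50),(85,255,255),.06),("red1",(0,90,60),(7,255,255),.015),("red2",(170,90,60),(180,255,255),.015)):
    for c,s in blobs(r,lo,hi,8):
        if 150<c[0]<430 and 140<c[1]<310: print(nm,c,s,ray(r,*c,z).round(4))
E
```

```text
orange [393.65 224.03] [391 220   6  10  34] [ 0.5214 -0.2513  0.054 ]
orange [393.84 254.49] [387 238  16  28 288] [ 0.4259 -0.2483  0.054 ]
blue [429.05 161.27] [424 156  11  11  93] [ 0.716  -0.3651  0.087 ]
blue [393.38 233.48] [386 232  16   4  63] [ 0.4883 -0.2436  0.087 ]
green [168.5 153.5] [166 152   6   4  10] [0.756  0.4695 0.06  ]
red1 [243.91 183.64] [243 182   3   4  11] [0.6643 0.2316 0.015 ]
red1 [281.91 210.23] [275 205  14  12 108] [0.5744 0.1053 0.015 ]
red1 [201.65 226.82] [195 220  14  15 156] [0.522  0.3652 0.015 ]
red1 [191.47 244.9 ] [184 238  16  15 183] [0.4638 0.3956 0.015 ]
red1 [307.63 252.64] [301 246  14  14 153] [0.4359 0.0217 0.015 ]
red1 [341.29 255.29] [334 248  16  16 185] [ 0.4266 -0.0863  0.015 ]
```

View pics/crop0.png

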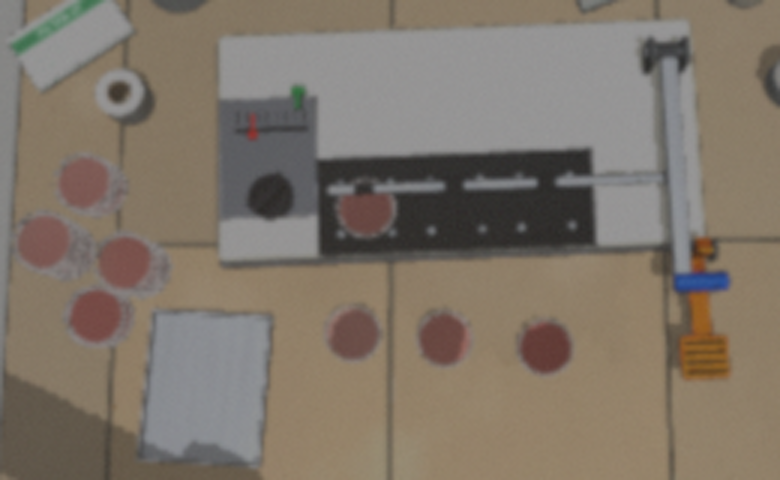

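```bash
python3 - <<'E'
from h import *
from scipy.optimize import least_squares
r=dict(np.load("pics/top0.npz"))
P=lambda x,y:(160+(x+.5)/3-.5,140+(y+.5)/3-.5)
obs=[((702,282),(-.125,-.238,.09)),((705,357),(-.2,-.238,.054)),((220,38),(.17,.265,.05)),((688,23),(.17,-.255,.05))]
W=[ray(r,*P(*a),b[2]) for a,b in obs]
f=lambda q:np.concatenate([(shaker(q,b)-w)[:2] for w,(a,b) in zip(W,obs)])
s=least_squares(f,[.6,0,0]);print(s.x.round(4),(s.fun*1000).round(1))
q=s.x
for n,p in (("pin",[(340,234),(393,234),(431,230),(482,229),(521,226),(571,225)]),):
    for a in p:
        w=ray(r,*P(*a),.058);c,sn=np.cos(q[2]),np.sin(q[2]);d=(w-[q[0],q[1],0]);print("pin in shaker",round(c*d[0]+sn*d[1],4),round(-sn*d[0]+c*d[1],4))
def loc(n,a,z):
    w=ray(r,*P(*a),z);c,sn=np.cos(q[2]),np.sin(q[2]);d=(w-[q[0],q[1],0]);print(n,w.round(4),'shaker',round(c*d[0]+sn*d[1],4),round(-sn*d[0]+c*d[1],4))
loc("done",(366,210),.065)
for a in((353,334),(443,338),(545,347)):loc("fresh",a,.015)
loc("knob",(271,196),.091);loc("ptr",(252,116),.062);loc("mark",(298,102),.06);loc("trayfl",(153,311),.014);loc("trayfr",(272,315),.014);loc("traynl",(139,461),.014);loc("traynr",(262,465),.014)
for yaw in[0]:
    for b in((-.2,-.238,.054),(-.125,-.238,.087)):print(b,shaker(q,b).round(4))
print(plan(get_state(),[.6,.0,.3],q[2]+np.pi/2))
E
```

```text
[ 0.6009 -0.0031  0.0375] [-2.5 -1.7 -3.   1.9 -0.5  4.9  6.  -5.1]
pin in shaker -0.0517 0.1345
pin in shaker -0.0542 0.0788
pin in shaker -0.0518 0.0387
pin in shaker -0.0532 -0.0149
pin in shaker -0.0519 -0.0561
pin in shaker -0.0532 -0.1088
done [0.5684 0.1015 0.065 ] shaker -0.0285 0.1058
fresh [0.442 0.119 0.015] shaker -0.1542 0.128
fresh [0.4369 0.0226 0.015 ] shaker -0.1629 0.0319
fresh [ 0.4264 -0.0864  0.015 ] shaker -0.1774 -0.0767
knob [0.5797 0.1971 0.091 ] shaker -0.0137 0.2009
ptr [0.6712 0.2241 0.062 ] shaker 0.0788 0.2244
mark [0.6867 0.1757 0.06  ] shaker 0.0924 0.1754
trayfl [0.4684 0.3343 0.014 ] shaker -0.1197 0.3421
trayfr [0.463  0.2063 0.014 ] shaker -0.1299 0.2144
traynl [0.3108 0.3431 0.014 ] shaker -0.2769 0.3568
traynr [0.3056 0.2135 0.014 ] shaker -0.2869 0.2275
(-0.2, -0.238, 0.054) [ 0.4099 -0.2484  0.054 ]
(-0.125, -0.238, 0.087) [ 0.4849 -0.2456  0.087 ]
(array([-18.65 , -11.922,  -2.3  ]), np.float64(-23.34), np.float64(68.81))
```

{"api": "jog_arm", "payload": {
  "motion": [
    [[0,0,0,-7.8,1],[0,0,0,-7.8,1],[0,0,0,-7.7,1],[-1,-0.5,0,0,1],[-1,-1,0,0,1],[-1,-1,0,0,1],[-1,-1,0,0,1],[-1,-1,0,0,1],[-0.8,-1,0,0,1],[0,-1,0,0,1],[0,-1,0,0,1],[0,-1,0,0,1]]
  ]
}}

```text
time_s: 1.6
position: [0.3908, 0.2865, 0.2308]
eef_rot: [[-0.999, -0.037, -0.001], [-0.037, 0.999, -0.0], [0.001, -0.0, -1.0]]
wrist_force: [-0.1, -0.1, -0.1]
grip_width: -0.0
```

{"api": "jog_arm", "payload": {
  "motion": [
    [[0,-1,0,0,1],[0,-1,0,0,1],[0,-1,0,0,1],[0,-1,0,0,1],[0,-1,0,0,1],[0,-1,0,0,1],[0,-1,0,0,1],[0,-1,0,0,1],[0,-1,0,0,1],[0,-1,0,0,1],[0,-1,0,0,1],[0,-1,0,0,1]]
  ]
}}

```text
time_s: 3.1
position: [0.404, -0.0729, 0.2309]
eef_rot: [[-0.999, -0.037, -0.001], [-0.037, 0.999, 0.0], [0.001, 0.0, -1.0]]
wrist_force: [-0.1, 0.8, -0.1]
grip_width: -0.0001
```

{"api": "jog_arm", "payload": {
  "motion": [
    [[0,-1,0,0,1],[0,-1,0,0,1],[0,-1,0,0,1],[0,-1,0,0,1],[0,-1,0,0,1],[0,-0.8,0,0,1],[0,0,0,0,1],[0,0,0,0,1]]
  ]
}}

```text
time_s: 4.1
position: [0.4104, -0.2451, 0.2309]
eef_rot: [[-0.999, -0.037, -0.001], [-0.037, 0.999, 0.001], [0.001, 0.001, -1.0]]
wrist_force: [0.0, 0.5, 1.6]
grip_width: -0.0
```

```bash
python3 - <<'E'
from h import *
r=snap("wrist","w1");cv2.imwrite("pics/w1.png",r["image"][:,:,::-1])
print(get_state()["position"].round(4))
for nm,lo,hi,z in(("orange",(8,150,80),(20,255,255),.054),("blue",(105,150,80),(125,255,255),.095)):
    for c,s in blobs(r,lo,hi,100):print(nm,c,s,ray(r,*c,z).round(4))
E
```

```text
[ 0.4105 -0.2449  0.2311]
orange [307.01 194.89] [ 284  165   47   73 1958] [ 0.4225 -0.2507  0.054 ]
```

View pics/w1.png

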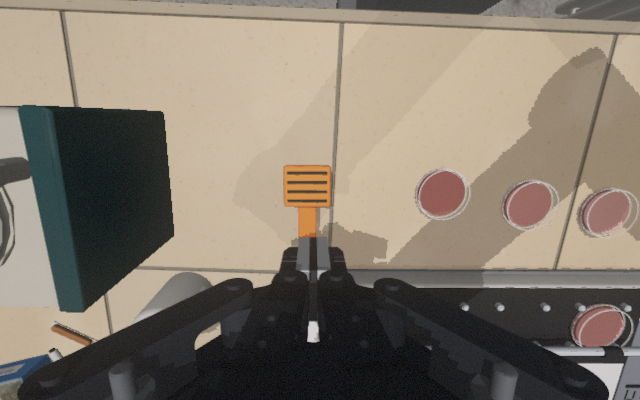

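The wrist view shows the pad at (307,186) and the fresh dishes at (442,194), (530,204) and (607,211). The shaker's front edge runs at row 280.

```bash
python3 - <<'E'
from h import *
r=dict(np.load("pics/w1.npz"))
p=ray(r,307,186,.054);print(p.round(4),plan(get_state(),[p[0],p[1],.06]))
for z,q in((.015,(442,194)),(.015,(530,204)),(.015,(607,211)),(.058,(465,307)),(.058,(500,307)),(.058,(546,307)),(.058,(581,307))):print(q,ray(r,*q,z).round(4))
E
```

```text
[ 0.4129 -0.251   0.054 ] (array([-0.076, -0.213,  5.701]), 0, np.float64(92.15))
(442, 194) [ 0.4253 -0.0912  0.015 ]
(530, 204) [0.4337 0.0158 0.015 ]
(607, 211) [0.439  0.1103 0.015 ]
(465, 307) [ 0.5483 -0.064   0.058 ]
(500, 307) [ 0.5468 -0.0235  0.058 ]
(546, 307) [0.5449 0.0296 0.058 ]
(581, 307) [0.5434 0.0701 0.058 ]
```

{"api": "jog_arm", "payload": {
  "motion": [
    [[0,-0.2,1,0,1],[0,0,1,0,1],[0,0,1,0,1],[0,0,1,0,1],[0,0,1,0,1],[0,0,0.8,0,1],[0,0,0.4,0,1],[0,0,0.4,0,1],[0,0,0.3,0,1]]
  ]
}}

```text
time_s: 5.28
position: [0.4114, -0.2515, 0.0242]
eef_rot: [[-0.999, -0.037, 0.001], [-0.037, 0.999, 0.0], [-0.001, 0.0, -1.0]]
wrist_force: [-2.1, 2.1, 3.4]
grip_width: -0.0002
```

{"api": "jog_arm", "payload": {
  "motion": [
    [[0,0,0.1,0,1],[0,0,0.1,0,1],[0,0,0.05,0,1],[0,0,0,0,1],[0,0,0,0,1]]
  ]
}}

```text
time_s: 5.9
position: [0.4118, -0.2517, 0.0192]
eef_rot: [[-0.999, -0.037, 0.002], [-0.037, 0.999, 0.0], [-0.002, -0.0, -1.0]]
wrist_force: [-6.0, 6.9, 22.7]
grip_width: 0.0
```

```bash
python3 - <<'E'
from h import *
r=snap("scene","s1");cv2.imwrite("pics/s1.png",cv2.resize(r["image"][140:340,200:460,::-1],None,fx=3,fy=3))
E
```

```text
(no output)
```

View pics/s1.png

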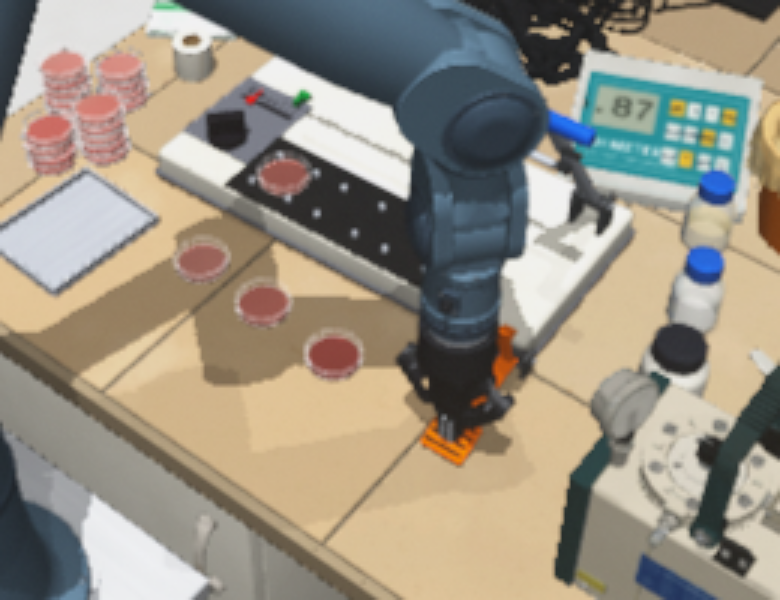

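The arm is up and the pedal is at its stop. I'll lift off and look at the places from the middle.

{"api": "jog_arm", "payload": {
  "motion": [
    [[0,0,-0.5,0,1],[0,0,-1,0,1],[0,0,-1,0,1],[0,0,-1,0,1],[0,0.5,-1,0,1],[0,1,-1,0,0],[-0.3,1,-1,0,0],[-0.3,1,-0.5,0,0],[-0.4,1,0,0,0],[0,1,0,0,0],[0,1,0,0,0],[0,1,0,0,0]]
  ]
}}

```text
time_s: 7.45
position: [0.4334, -0.0251, 0.2273]
eef_rot: [[-0.999, -0.037, 0.002], [-0.037, 0.999, -0.0], [-0.002, -0.0, -1.0]]
wrist_force: [-1.0, 0.5, -0.4]
grip_width: 0.0856
```

{"api": "jog_arm", "payload": {
  "motion": [
    [[0,0.9,0,0,0],[0,0,0,0,0],[0,0,0,0,0]]
  ]
}}

```text
time_s: 7.82
position: [0.4322, 0.0005, 0.227]
eef_rot: [[-0.999, -0.037, 0.001], [-0.037, 0.999, -0.001], [-0.001, -0.001, -1.0]]
wrist_force: [0.5, 0.9, 0.6]
grip_width: 0.0852
```

```bash
python3 - <<'E'
from h import *
r=snap("wrist","w2");cv2.imwrite("pics/w2.png",r["image"][:,:,::-1])
s=get_state();print(s["position"].round(4),"TCPpix",proj(r,s["position"]),"cam",(-r["view"][:3,:3].T@r["view"][:3,3]).round(3))
E
```

```text
[4.321e-01 3.000e-04 2.270e-01] TCPpix [312.40891865 257.17232392] cam [ 0.365 -0.002  0.369]
```

View pics/w2.png

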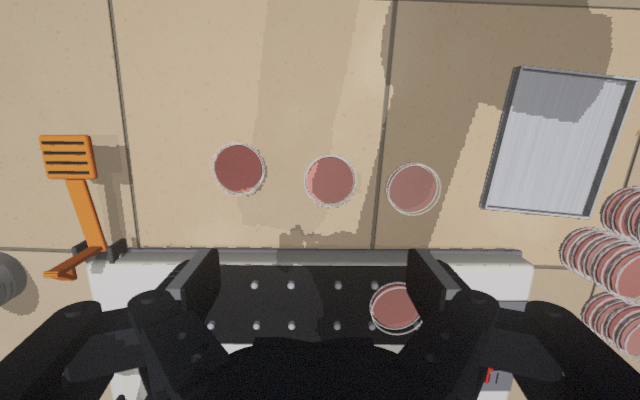

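```bash
cat > dish.py <<'E'
from h import *
def dishes(r,mn=300):
    hsv=cv2.cvtColor(r["image"],cv2.COLOR_RGB2HSV)
    m=cv2.inRange(hsv,np.array((0,70,40)),np.array((6,255,255)))|cv2.inRange(hsv,np.array((172,70,40)),np.array((180,255,255)))
    m=cv2.morphologyEx(m,cv2.MORPH_OPEN,np.ones((3,3)));out=[]
    for c in cv2.findContours(m,cv2.RETR_EXTERNAL,cv2.CHAIN_APPROX_NONE)[0]:
        if cv2.contourArea(c)>mn:
            e=cv2.fitEllipse(cv2.convexHull(c));out.append((np.array(e[0]).round(1),np.array(e[1]).round(1)))
    return out
def pins(r,x0,x1,y0,y1,t=50):
    g=cv2.cvtColor(r["image"],cv2.COLOR_RGB2GRAY).astype(int);m=np.zeros(g.shape,np.uint8);sub=g[y0:y1,x0:x1]
    m[y0:y1,x0:x1]=(sub>np.median(sub)+t)
    n,l,s,c=cv2.connectedComponentsWithStats(m);return [c[i].round(1) for i in range(1,n) if 6<s[i][4]<150]
E
python3 - <<'E'
from dish import *
r=dict(np.load("pics/w2.npz"));print(r["mtx"].round(1))
for c,a in dishes(r):
    z=.058 if c[1]>260 else .008
    print("dish",c,a,ray(r,*c,z).round(4))
for p in pins(r,205,368,268,340):print("pin",p,ray(r,*p,.058).round(4))
rt=dict(np.load("pics/top0.npz"))
for c,a in dishes(rt,60):print("top",c,a,ray(rt,*c,.058 if abs(c[1]-211)<4 else .008).round(4))
for a in((516,67),(635,77),(588,217),(481,207)):print("tray",ray(r,*a,.014).round(4))
E
```

```text
[[310.8   0.  312.8]
 [  0.  310.8 201.2]
 [  0.    0.    1. ]]
dish [396.5 307.9] [37.8 46.6] [0.5718 0.101  0.058 ]
dish [637.6 276.5] [29.9 48.5] [0.5223 0.3635 0.058 ]
dish [412.3 188.1] [41.6 46.2] [0.4422 0.1189 0.008 ]
dish [329.7 179.4] [44.7 45.1] [0.4353 0.0202 0.008 ]
dish [238.2 167.9] [44.7 47.2] [ 0.4256 -0.0874  0.008 ]
pin [253.9 284.9] [ 0.5485 -0.0615  0.058 ]
pin [290.4 285. ] [ 0.5471 -0.0207  0.058 ]
pin [337.8 285.7] [0.546  0.0323 0.058 ]
pin [210.1 325.7] [ 0.6035 -0.1131  0.058 ]
pin [255.9 326.1] [ 0.6021 -0.0599  0.058 ]
pin [291.1 326.1] [ 0.6005 -0.0189  0.058 ]
pin [336.8 326.5] [0.5991 0.0342 0.058 ]
top [341.3 255.2] [15.8 16.4] [ 0.4272 -0.0867  0.008 ]
top [307.8 252.6] [15.5 16. ] [0.4364 0.0213 0.008 ]
top [277.1 251.4] [13.1 15.4] [0.4411 0.1204 0.008 ]
top [191.5 244.8] [15.6 16.7] [0.4646 0.3976 0.008 ]
top [201.1 226.9] [15.4 16.6] [0.5226 0.369  0.008 ]
top [174.2 220.1] [14.7 15.6] [0.5457 0.4578 0.008 ]
top [281.7 209.9] [13.2 16.4] [0.5687 0.1021 0.058 ]
top [187.4 200.3] [14.4 15.6] [0.6111 0.4178 0.008 ]
tray [0.3061 0.2107 0.014 ]
tray [0.3114 0.3394 0.014 ]
tray [0.4685 0.3314 0.014 ]
tray [0.4609 0.2012 0.014 ]
```

{"api": "jog_arm", "payload": {
  "motion": [
    [[-1,1,0,0,0],[-1,1,0,0,0],[-1,1,0,0,0],[-1,0.2,0.5,0,0],[-0.75,0,1,0,0],[0,0,1,0,0],[0,0,1,0,0],[0,0,1,0,0],[0,0,0.6,0,0],[0,0,0.3,0,0],[0,0,0,0,0]]
  ]
}}

```text
time_s: 9.25
position: [0.5705, 0.1015, 0.0644]
eef_rot: [[-0.999, -0.036, -0.001], [-0.036, 0.999, -0.0], [0.001, -0.0, -1.0]]
wrist_force: [0.6, -0.5, 0.3]
grip_width: 0.0852
```

{"api": "jog_arm", "payload": {
  "motion": [
    [[0,0,0.4,0,0],[0,0,0,0,0],[0,0,0,0,0.4],[0,0,0,0,0.4],[0,0,0,0,0.4],[0,0,0,0,0.4]]
  ]
}}

```text
time_s: 10.0
position: [0.5714, 0.1024, 0.054]
eef_rot: [[-0.999, -0.037, 0.002], [-0.037, 0.999, 0.0], [-0.002, 0.0, -1.0]]
wrist_force: [-1.9, -0.1, 5.7]
grip_width: 0.0583
```

{"api": "jog_arm", "payload": {
  "motion": [
    [[0,0,-0.2,0,0.4],[0,0,-0.6,0,0.4],[0,0,-1,0,0.4],[0,0,-1,0,0.4],[0,0,0,0,0.4]]
  ]
}}

```text
time_s: 10.62
position: [0.5728, 0.1025, 0.1396]
eef_rot: [[-0.999, -0.037, 0.006], [-0.037, 0.999, 0.0], [-0.006, 0.0, -1.0]]
wrist_force: [-0.5, -0.3, -0.4]
grip_width: 0.0584
```

```bash
python3 - <<'E'
from h import *
r=snap("wrist","w3");cv2.imwrite("pics/w3.png",r["image"][:,:,::-1])
s=get_state();print(s["position"].round(4),s["grip_width"],"TCPpix",proj(r,s["position"]))
E
```

```text
[0.5716 0.1023 0.1378] 0.05849835066467699 TCPpix [312.73111701 253.63493454]
```

View pics/w3.png

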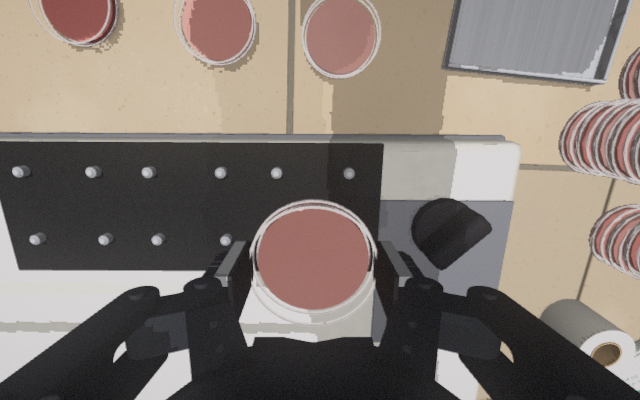

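{"api": "jog_arm", "payload": {
  "motion": [
    [[0.6,0,0,0,0.4],[0.8,0.4,0,0,0.4],[0.8,0.8,0,0,0.4],[0.8,0.8,0,0,0.4],[0.8,0.8,0,0,0.4],[0.8,0.8,0,0,0.4],[0.8,0.8,0,0,0.4],[0.5,0.8,0,0,0.4],[0,0.7,0.5,0,0.4],[0,0,0.8,0,0.4],[0,0,0.8,0,0.4],[0,0,0.8,0,0.4]]
  ]
}}

```text
time_s: 12.18
position: [0.3858, 0.2721, 0.0478]
eef_rot: [[-0.999, -0.037, -0.002], [-0.037, 0.999, -0.001], [0.002, -0.001, -1.0]]
wrist_force: [-0.1, -0.4, -0.6]
grip_width: 0.0585
```

{"api": "jog_arm", "payload": {
  "motion": [
    [[0,0,0.6,0,0.4],[0,0,0.4,0,0.4],[0,0,0.15,0,0.4],[0,0,0,0,0.4],[0,0,0,0,0.4]]
  ]
}}

```text
time_s: 12.8
position: [0.3878, 0.2729, 0.0159]
eef_rot: [[-0.999, -0.037, 0.001], [-0.037, 0.999, 0.001], [-0.001, 0.001, -1.0]]
wrist_force: [-0.8, -0.1, 0.7]
grip_width: 0.0584
```

{"api": "jog_arm", "payload": {
  "motion": [
    [[0,0,0.2,0,0.4],[0,0,0.05,0,0.4],[0,0,0,0,0.4],[0,0,0,0,0.15],[0,0,0,0,0.15],[0,0,0,0,0.15]]
  ]
}}

```text
time_s: 13.55
position: [0.3873, 0.2727, 0.0079]
eef_rot: [[-0.999, -0.037, 0.0], [-0.037, 0.999, 0.0], [-0.0, 0.0, -1.0]]
wrist_force: [0.0, 0.2, 0.1]
grip_width: 0.0726
```

{"api": "jog_arm", "payload": {
  "motion": [
    [[0,0,-0.5,0,0.15],[0,0,-1,0,0.15],[0,0,-1,0,0],[0,0,-1,0,0],[-0.6,-1,-0.5,0,0],[-1,-1,0,0,0],[0,-1,0,0,0],[0,-1,0,0,0],[0,-1,0,0,0],[0,-0.2,0,0,0],[0,0,0,0,0],[0,0,0,0,0]]
  ]
}}

```text
time_s: 15.05
position: [0.4409, 0.1193, 0.1278]
eef_rot: [[-0.999, -0.038, 0.0], [-0.038, 0.999, 0.0], [-0.0, 0.0, -1.0]]
wrist_force: [-0.8, 0.7, -0.2]
grip_width: 0.0854
```

```bash
cat > look.py <<'E'
import sys
from dish import *
n=sys.argv[1];r=snap("wrist",n);s=get_state()
print(s["position"].round(4),"t",s["time_s"],"w",s["grip_width"])
for c,a in dishes(r):
    for z in (.008,.058):print(c,a,z,ray(r,*c,z).round(4),plan(s,[*ray(r,*c,z)[:2],z-.004])[0])
E
python3 look.py w4; python3 - <<'E'
from dish import *
r=snap("top","t4")
for c,a in dishes(r,60):print("top",c,a,ray(r,*c,.008).round(4))
E
```

```text
[0.4409 0.1193 0.1278] t 15.1 w 0.08538859156755957
[624.1 324.8] [46.3 72. ] 0.008 [0.558  0.4281 0.008 ] [-4.295 10.134  4.13 ]
[624.1 324.8] [46.3 72. ] 0.058 [0.5228 0.3686 0.058 ] [-3.046  8.199  2.463]
[605.4 306.3] [20.2 55.3] 0.008 [0.5383 0.404  0.008 ] [-3.607  9.357  4.13 ]
[605.4 306.3] [20.2 55.3] 0.058 [0.5068 0.3491 0.058 ] [-2.49   7.57   2.463]
[630.9 251.1] [17.5 47.5] 0.008 [0.4806 0.4109 0.008 ] [-1.694  9.662  4.13 ]
[630.9 251.1] [17.5 47.5] 0.058 [0.4602 0.3548 0.058 ] [-0.942  7.817  2.463]
[313.1 198. ] [60.1 61. ] 0.008 [0.4415 0.1195 0.008 ] [-2.100e-02  4.000e-03  4.126e+00]
[313.1 198. ] [60.1 61. ] 0.058 [0.4285 0.119  0.058 ] [0.411 0.004 2.46 ]
[199.2 187. ] [58.  65.1] 0.008 [0.4354 0.021  0.008 ] [ 0.307 -3.268  4.125]
[199.2 187. ] [58.  65.1] 0.058 [0.4236 0.0393 0.058 ] [ 0.677 -2.643  2.459]
[ 70.1 171.3] [53.1 68.9] 0.008 [ 0.4258 -0.0879  0.008 ] [ 0.765 -6.885  4.124]
[ 70.1 171.3] [53.1 68.9] 0.058 [ 0.4158 -0.0488  0.058 ] [ 1.047 -5.569  2.457]
[501.3 141.6] [58.3 70.8] 0.008 [0.3873 0.2736 0.008 ] [1.586 5.207 4.128]
[501.3 141.6] [58.3 70.8] 0.058 [0.3847 0.2437 0.058 ] [1.712 4.213 2.461]
top [341.4 255.2] [15.7 16.6] [ 0.4272 -0.087   0.008 ]
top [307.9 252.7] [15.7 15.9] [0.4361 0.021  0.008 ]
top [191.5 244.8] [15.8 16.6] [0.4646 0.3976 0.008 ]
top [201. 227.] [15.5 16.5] [0.5223 0.3693 0.008 ]
top [174.2 220. ] [14.7 15.9] [0.546  0.4578 0.008 ]
top [187.4 200.4] [14.4 15.5] [0.6108 0.4178 0.008 ]
```

{"api": "jog_arm", "payload": {
  "motion": [
    [[0,0,1,0,0],[0,0,1,0,0],[0,0,1,0,0],[0,0,0.7,0,0],[0,0,0.4,0,0],[0,0,0,0,0],[0,0,0,0,0.4],[0,0,0,0,0.4],[0,0,0,0,0.4],[0,0,0,0,0.4]]
  ]
}}

```text
time_s: 16.4
position: [0.4419, 0.1187, 0.0066]
eef_rot: [[-0.999, -0.037, 0.002], [-0.037, 0.999, 0.0], [-0.002, 0.0, -1.0]]
wrist_force: [-3.4, 0.1, 10.8]
grip_width: 0.0579
```

{"api": "jog_arm", "payload": {
  "motion": [
    [[0,0,-0.3,0,0.4],[0,0,-0.8,0,0.4],[0,0,-1,0,0.4],[0,0,-1,0,0.4],[-0.5,-0.3,-0.8,0,0.4],[-0.8,-0.4,0,0,0.4],[-0.8,0,0,0,0.4],[-0.8,0,0,0,0.4],[-0.8,0,0,0,0.4],[-0.5,0,0,0,0.4],[0,0,0,0,0.4],[0,0,0,0,0.4]]
  ]
}}

```text
time_s: 17.9
position: [0.5669, 0.1021, 0.1221]
eef_rot: [[-0.999, -0.037, -0.0], [-0.037, 0.999, 0.0], [0.0, 0.0, -1.0]]
wrist_force: [-0.5, 0.3, 0.7]
grip_width: 0.0576
```

```bash
cat > lookp.py <<'E'
import sys
from dish import *
n=sys.argv[1];r=snap("wrist",n);s=get_state();p=s["position"]
print(p.round(4),"t",s["time_s"],"w",s["grip_width"])
R=s["eef_rot"];yaw=np.arctan2(-R[0,1],R[1,1]);print("yaw",yaw)
for c,a in dishes(r):
    if abs(c[0]-313)<60 and c[1]>200:print("held",c,a,[ (ray(r,*c,p[2]-.004+h)-p)[:2].round(4) for h in(.008,.015)])
    elif c[1]<200:print("free",c,ray(r,*c,.008).round(4))
g=cv2.cvtColor(r["image"],cv2.COLOR_RGB2GRAY).astype(int)
m=cv2.morphologyEx(np.clip(g,0,255).astype(np.uint8),cv2.MORPH_TOPHAT,np.ones((17,17)))
k,l,st,c=cv2.connectedComponentsWithStats((m>60).astype(np.uint8))
pp=[(c[i].round(1),ray(r,*c[i],.058).round(4)) for i in range(1,k) if 15<st[i][4]<200 and .7<st[i][2]/st[i][3]<1.4 and 140<c[i][1]<260]
for q in pp:print("pin",q)
E
python3 lookp.py w5
```

```text
[0.5667 0.1021 0.122 ] t 17.95 w 0.057556298648788605
yaw 0.03695744257708199
held [312.9 256.2] [ 98.  109.6] [array([-0.0023, -0.0001]), array([-0.0056, -0.0002])]
free [212.1  26. ] [0.4372 0.0227 0.008 ]
free [58.8  1. ] [ 0.4248 -0.088   0.008 ]
pin (array([ 74.7, 185.3]), array([ 0.55 , -0.06 ,  0.058]))
pin (array([135.2, 185.6]), array([ 0.5487, -0.019 ,  0.058 ]))
pin (array([213.3, 185.9]), array([0.547 , 0.0338, 0.058 ]))
pin (array([273.4, 186.2]), array([0.5457, 0.0746, 0.058 ]))
pin (array([351.4, 186.8]), array([0.5442, 0.1274, 0.058 ]))
pin (array([627.4, 217.7]), array([0.5591, 0.3209, 0.058 ]))
pin (array([621.2, 233.3]), array([0.5707, 0.32  , 0.058 ]))
pin (array([216.9, 254.2]), array([0.5972, 0.0341, 0.058 ]))
pin (array([ 15.3, 256.8]), array([ 0.6047, -0.1115,  0.058 ]))
pin (array([ 88.9, 257. ]), array([ 0.6029, -0.0583,  0.058 ]))
pin (array([145.7, 257.3]), array([ 0.6016, -0.0174,  0.058 ]))
```

{"api": "jog_arm", "payload": {
  "motion": [
    [[-0.2,0,0.5,0,0.4],[0,0,0.7,0,0.4],[0,0,0.4,0,0.4],[0,0,0.2,0,0.4],[0,0,0.1,0,0.4],[0,0,0,0,0.4],[0,0,0,0,0.4]]
  ]
}}

```text
time_s: 18.82
position: [0.5741, 0.1024, 0.0654]
eef_rot: [[-0.999, -0.037, 0.001], [-0.037, 0.999, 0.0], [-0.001, 0.0, -1.0]]
wrist_force: [-0.9, 0.3, 0.0]
grip_width: 0.058
```

{"api": "jog_arm", "payload": {
  "motion": [
    [[0.04,0,0.15,0,0.4],[0,0,0.1,0,0.4],[0,0,0,0,0.4],[0,0,0,0,0.4]]
  ]
}}

```text
time_s: 19.32
position: [0.5723, 0.1023, 0.0573]
eef_rot: [[-0.999, -0.037, -0.0], [-0.037, 0.999, 0.0], [0.0, 0.0, -1.0]]
wrist_force: [-0.5, -0.4, -0.7]
grip_width: 0.0579
```

{"api": "jog_arm", "payload": {
  "motion": [
    [[0,0,0,0,0.15],[0,0,0,0,0.15],[0,0,0,0,0.15],[0,0,-0.5,0,0.15],[0,0,-1,0,0.1],[0,0,-0.9,0,0],[1,-0.5,0,0,0],[1,-1,0,0,0],[1,-1,0,0,0],[1,0,0,0,0],[0.6,0,0,0,0],[0,0,0,0,0]]
  ]
}}

```text
time_s: 20.82
position: [0.4365, 0.0222, 0.1302]
eef_rot: [[-0.999, -0.036, 0.001], [-0.036, 0.999, 0.0], [-0.001, 0.0, -1.0]]
wrist_force: [0.7, -0.5, 0.3]
grip_width: 0.0857
```

```bash
python3 look.py w6 | grep -v "0.058 \["
```

```text
[0.4378 0.0222 0.1303] t 20.875 w 0.08546790951678611
[311.  194.9] [60.2 61.1] 0.008 [0.435  0.0205 0.008 ] [ 0.103 -0.054  4.21 ]
[186.8 179.8] [57.5 65.4] 0.008 [ 0.4255 -0.0873  0.008 ] [ 0.553 -3.632  4.209]
[615.  150.9] [51.  70.4] 0.008 [0.3876 0.2752 0.008 ] [1.373 8.489 4.206]
```

{"api": "jog_arm", "payload": {
  "motion": [
    [[0.05,-0.05,1,0,0],[0,0,1,0,0],[0,0,1,0,0],[0,0,0.7,0,0],[0,0,0.4,0,0],[0,0,0,0,0],[0,0,0,0,0],[0,0,0,0,0.4],[0,0,0,0,0.4],[0,0,0,0,0.4],[0,0,0,0,0.4]]
  ]
}}

```text
time_s: 22.25
position: [0.4367, 0.0207, 0.008]
eef_rot: [[-0.999, -0.037, 0.002], [-0.037, 0.999, -0.0], [-0.002, -0.0, -1.0]]
wrist_force: [-4.0, 0.6, 13.7]
grip_width: 0.0577
```

{"api": "jog_arm", "payload": {
  "motion": [
    [[0,0,-0.3,0,0.4],[0,0,-0.8,0,0.4],[0,0,-1,0,0.4],[0,0,-1,0,0.4],[-0.5,-0.3,-0.8,0,0.4],[-0.8,-0.3,0,0,0.4],[-0.8,0,0,0,0.4],[-0.8,0,0,0,0.4],[-0.8,0,0,0,0.4],[-0.9,0,0,0,0.4],[0,0,0,0,0.4],[0,0,0,0,0.4]]
  ]
}}

```text
time_s: 23.75
position: [0.5733, 0.0079, 0.1232]
eef_rot: [[-0.999, -0.037, -0.001], [-0.037, 0.999, 0.0], [0.001, 0.0, -1.0]]
wrist_force: [-1.0, 0.7, -1.1]
grip_width: 0.0569
```

```bash
python3 lookp.py w7; python3 - <<'E'
from h import *
r=dict(np.load("pics/w7.npz"));cv2.imwrite("pics/w7.png",r["image"][:,:,::-1])
E
```

```text
[0.5731 0.0079 0.1232] t 23.8 w 0.057340538099964325
yaw 0.03682092085719875
held [313.  252.6] [ 98.5 109.4] [array([-0.0042, -0.0001]), array([-0.0074, -0.0002])]
free [189.9  -0.6] [ 0.4263 -0.0873  0.008 ]
pin (array([134.5, 180.5]), array([ 0.5519, -0.114 ,  0.058 ]))
pin (array([212.5, 180.7]), array([ 0.5501, -0.0611,  0.058 ]))
pin (array([272.7, 180.9]), array([ 0.5487, -0.0203,  0.058 ]))
pin (array([350.6, 181.4]), array([0.5471, 0.0326, 0.058 ]))
pin (array([410.7, 181.9]), array([0.546 , 0.0733, 0.058 ]))
pin (array([488.5, 182.4]), array([0.5444, 0.1262, 0.058 ]))
pin (array([145. , 252.3]), array([ 0.6046, -0.1124,  0.058 ]))
pin (array([217.6, 251.5]), array([ 0.602 , -0.0599,  0.058 ]))
pin (array([406. , 251.6]), array([0.5971, 0.076 , 0.058 ]))
```

View pics/w7.png

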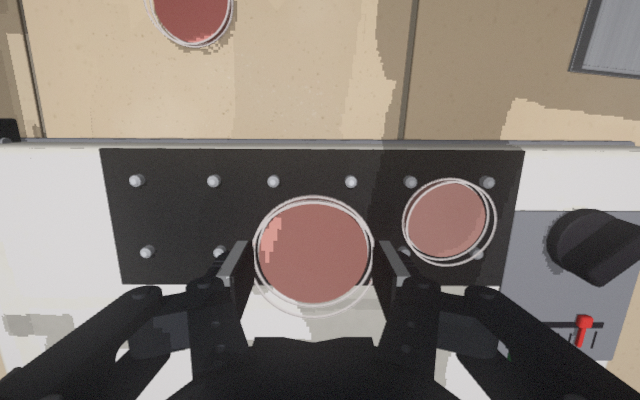

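{"api": "jog_arm", "payload": {
  "motion": [
    [[-0.1,-0.03,0.5,0,0.4],[0,0,0.7,0,0.4],[0,0,0.4,0,0.4],[0,0,0.2,0,0.4],[0,0,0.1,0,0.4],[0,0,0,0,0.4],[0,0,0,0,0.4]]
  ]
}}

```text
time_s: 24.68
position: [0.5779, 0.007, 0.0669]
eef_rot: [[-0.999, -0.037, 0.001], [-0.037, 0.999, -0.0], [-0.001, -0.0, -1.0]]
wrist_force: [-0.8, -0.7, -0.3]
grip_width: 0.0575
```

{"api": "jog_arm", "payload": {
  "motion": [
    [[0.02,0,0.15,0,0.4],[0,0,0.1,0,0.4],[0,0,0,0,0.4],[0,0,0,0,0.4]]
  ]
}}

```text
time_s: 25.18
position: [0.5767, 0.007, 0.0587]
eef_rot: [[-0.999, -0.037, -0.0], [-0.037, 0.999, 0.0], [0.0, 0.0, -1.0]]
wrist_force: [0.3, 0.4, -0.8]
grip_width: 0.0572
```

{"api": "jog_arm", "payload": {
  "motion": [
    [[0,0,0,0,0.15],[0,0,0,0,0.15],[0,0,0,0,0.15],[0,0,-0.5,0,0.15],[0,0,-1,0,0.1],[0,0,-0.9,0,0],[1,-0.9,0,0,0],[1,-1,0,0,0],[1,-1,0,0,0],[1,0,0,0,0],[1,0,0,0,0],[0.15,0,0,0,0]]
  ]
}}

```text
time_s: 26.68
position: [0.4242, -0.0855, 0.1316]
eef_rot: [[-0.999, -0.036, 0.0], [-0.036, 0.999, 0.0], [-0.0, 0.0, -1.0]]
wrist_force: [1.1, -0.0, 0.0]
grip_width: 0.0855
```

{"api": "jog_arm", "payload": {
  "motion": [
    [[0,0,0,0,0],[0,0,0,0,0]]
  ]
}}

```text
time_s: 26.92
position: [0.4271, -0.0858, 0.1313]
eef_rot: [[-0.999, -0.037, 0.002], [-0.037, 0.999, -0.0], [-0.002, -0.0, -1.0]]
wrist_force: [0.4, -0.5, -0.2]
grip_width: 0.0853
```

```bash
python3 look.py w8 | grep -v "0.058 \["
```

```text
[ 0.4269 -0.0857  0.1311] t 26.975 w 0.08538384152989391
[511.7 395.3] [28.9 42.3] 0.008 [0.6378 0.1336 0.008 ] [-7.292  7.044  4.245]
[310.6 193.7] [60.6 61.1] 0.008 [ 0.425 -0.088  0.008] [ 0.073 -0.072  4.237]
```

{"api": "jog_arm", "payload": {
  "motion": [
    [[0.05,-0.07,1,0,0],[0,0,1,0,0],[0,0,1,0,0],[0,0,0.7,0,0],[0,0,0.4,0,0],[0,0,0,0,0],[0,0,0,0,0],[0,0,0,0,0.4],[0,0,0,0,0.4],[0,0,0,0,0.4],[0,0,0,0,0.4]]
  ]
}}

```text
time_s: 28.35
position: [0.4257, -0.091, 0.0116]
eef_rot: [[-0.999, -0.037, 0.003], [-0.037, 0.999, -0.008], [-0.003, -0.008, -1.0]]
wrist_force: [-10.5, -7.0, 35.1]
grip_width: 0.0509
```

The grip reads wrong: 51 mm wide with 35 N. I'll open, lift and look.

{"api": "jog_arm", "payload": {
  "motion": [
    [[0,0,0,0,0],[0,0,0,0,0],[0,0,0,0,0],[0,0,-0.5,0,0],[0,0,-1,0,0],[0,0,-1,0,0],[0,0,-1,0,0],[0,0,-0.5,0,0],[0,0,0,0,0],[0,0,0,0,0]]
  ]
}}

```text
time_s: 29.6
position: [0.4235, -0.0875, 0.1268]
eef_rot: [[-0.999, -0.037, -0.001], [-0.037, 0.999, 0.001], [0.001, 0.001, -1.0]]
wrist_force: [-0.5, 0.2, 0.6]
grip_width: 0.0856
```

```bash
python3 look.py w9 | grep -v "0.058 \[";python3 - <<'E'
from h import *
r=dict(np.load("pics/w9.npz"));cv2.imwrite("pics/w9.png",r["image"][:,:,::-1])
E
```

```text
[ 0.4233 -0.0874  0.1267] t 29.65 w 0.0854670388769845
[312.1 199.5] [61.  61.9] 0.008 [ 0.425  -0.0881  0.008 ] [-0.065 -0.027  4.088]
```

View pics/w9.png

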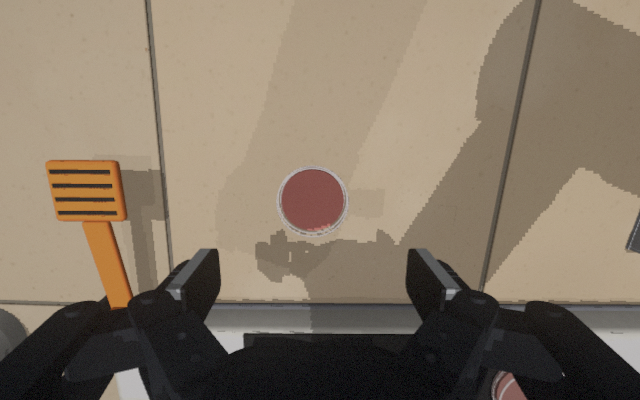

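Only about 1–2 mm of the fingertips overlapped the dish, because they stand back of the TCP when open, and they slid over its rim. The dish hasn't moved, so I'll regrip about 6 mm lower.

{"api": "jog_arm", "payload": {
  "motion": [
    [[-0.03,-0.02,1,0,0],[0,0,1,0,0],[0,0,1,0,0],[0,0,0.7,0,0],[0,0,0.3,0,0],[0,0,0.15,0,0],[0,0,0,0,0],[0,0,0,0,0.4],[0,0,0,0,0.4],[0,0,0,0,0.4],[0,0,0,0,0.4]]
  ]
}}

```text
time_s: 31.02
position: [0.4259, -0.0886, 0.0047]
eef_rot: [[-0.999, -0.037, 0.002], [-0.037, 0.999, -0.001], [-0.002, -0.001, -1.0]]
wrist_force: [-2.2, 1.3, 10.1]
grip_width: 0.0584
```

{"api": "jog_arm", "payload": {
  "motion": [
    [[0,0,-0.3,0,0.4],[0,0,-0.8,0,0.4],[0,0,-1,0,0.4],[0,0,-1,0,0.4],[-0.5,-0.17,-0.9,0,0.4],[-0.8,0,0,0,0.4],[-0.8,0,0,0,0.4],[-0.8,0,0,0,0.4],[-0.8,0,0,0,0.4],[-0.8,0,0,0,0.4],[-0.5,0,0,0,0.4],[0,0,0,0,0.4]]
  ]
}}

```text
time_s: 32.52
position: [0.576, -0.0879, 0.1236]
eef_rot: [[-0.999, -0.037, 0.001], [-0.037, 0.999, -0.0], [-0.001, -0.0, -1.0]]
wrist_force: [-0.1, 0.0, -0.4]
grip_width: 0.0584
```

```bash
python3 lookp.py wa
```

```text
[ 0.5751 -0.0879  0.1235] t 32.575 w 0.058475746197634765
yaw 0.03708868831629691
held [313.  257.3] [100.2 111.8] [array([-0.0009, -0.0001]), array([-0.0043, -0.0002])]
pin (array([274.1, 181.2]), array([ 0.5518, -0.1152,  0.058 ]))
pin (array([351.6, 181.5]), array([ 0.5501, -0.0626,  0.058 ]))
pin (array([411.9, 182. ]), array([ 0.5489, -0.0216,  0.058 ]))
pin (array([489.5, 182.6]), array([0.5474, 0.0312, 0.058 ]))
pin (array([549.6, 182.9]), array([0.5461, 0.0721, 0.058 ]))
pin (array([534.5, 253.8]), array([0.5984, 0.0735, 0.058 ]))
pin (array([407.1, 251.6]), array([ 0.6001, -0.0189,  0.058 ]))
```

{"api": "jog_arm", "payload": {
  "motion": [
    [[-0.1,0,0.5,0,0.4],[0,0,0.7,0,0.4],[0,0,0.4,0,0.4],[0,0,0.2,0,0.4],[0,0,0.15,0,0.4],[0,0,0.1,0,0.4],[0,0,0,0,0.4],[0,0,0,0,0.4]]
  ]
}}

```text
time_s: 33.58
position: [0.5785, -0.0879, 0.0621]
eef_rot: [[-0.999, -0.037, 0.001], [-0.037, 0.999, -0.0], [-0.001, -0.0, -1.0]]
wrist_force: [-1.0, -0.1, -0.2]
grip_width: 0.058
```

{"api": "jog_arm", "payload": {
  "motion": [
    [[0,0,0.15,0,0.4],[0,0,0.05,0,0.4],[0,0,0,0,0.4],[0,0,0,0,0.4]]
  ]
}}

```text
time_s: 34.08
position: [0.5782, -0.0878, 0.0558]
eef_rot: [[-0.999, -0.037, 0.0], [-0.037, 0.999, 0.0], [-0.0, 0.0, -1.0]]
wrist_force: [-0.2, 0.4, 1.2]
grip_width: 0.0584
```

{"api": "jog_arm", "payload": {
  "motion": [
    [[0,0,0,0,0.15],[0,0,0,0,0.15],[0,0,0,0,0.15],[0,0,-0.5,0,0.15],[0,0,-1,0,0.1],[0,0,-1,0,0],[1,0,-1,0,0],[1,0,-1,0,0],[1,0,-1,0,0],[1,0,0,0,0],[1,0,0,0,0.5],[0,0,0,0,1]]
  ]
}}

```text
time_s: 35.58
position: [0.4268, -0.0932, 0.222]
eef_rot: [[-0.999, -0.036, 0.001], [-0.036, 0.999, -0.0], [-0.001, -0.0, -1.0]]
wrist_force: [-0.5, -0.8, -0.1]
grip_width: 0.0514
```

```bash
python3 - <<'E'
from dish import *
r=snap("top","t5");s=snap("scene","s5");print(get_state()["position"].round(4))
a=cv2.resize(r["image"][140:300,220:420,::-1],(500,400),interpolation=cv2.INTER_CUBIC);b=cv2.resize(s["image"][140:300,200:440,::-1],(600,400),interpolation=cv2.INTER_CUBIC)
cv2.imwrite("pics/t5.png",np.hstack([a,b])[:, :1100] if 0 else cv2.resize(np.hstack([a,b]),(800,291)))
for c,a in dishes(r,40):print("top",c,a,ray(r,*c,.058).round(4))
for c,st in blobs(r,(105,150,60),(125,255,255),20):print("blue",c,st,ray(r,*c,.3).round(4))
for c,st in blobs(s,(105,150,60),(125,255,255),20):print("blue s",c,st)
w=snap("wrist","wb")
for c,a in dishes(w):print("w",c,a,ray(w,*c,.058).round(4))
E
```

```text
[ 0.429  -0.0936  0.2218]
top [229.3 268.4] [15.3 15.8] [0.3872 0.2624 0.058 ]
top [191.5 244.8] [15.6 16.5] [0.4609 0.3824 0.058 ]
top [201.1 227. ] [15.6 16.6] [0.5164 0.3548 0.058 ]
top [174.2 220. ] [14.6 16. ] [0.5393 0.4404 0.058 ]
top [281.4 208.6] [15.4 15.5] [0.5729 0.1031 0.058 ]
top [311.5 207.4] [15.6 16. ] [0.576  0.0077 0.058 ]
top [340.  204.6] [11.9 16.2] [ 0.5843 -0.0827  0.058 ]
top [187.4 200.3] [14.5 15.5] [0.602  0.4018 0.058 ]
blue [478.49  63.19] [474  57   9  13  80] [ 0.9354 -0.4589  0.3   ]
blue [206.48 114.17] [201 109  11  10  63] [0.793  0.2842 0.3   ]
blue [412.96 125.87] [408 121  11  11  92] [ 0.7557 -0.2699  0.3   ]
blue [429.02 161.22] [424 156  11  11  94] [ 0.6576 -0.3078  0.3   ]
blue [403.21 182.24] [394 180  20   6 107] [ 0.6014 -0.2373  0.3   ]
blue s [389.89   1.18] [386   0   9   4  28]
blue s [327.61  55.52] [325  53   7   6  23]
blue s [520.62 180.39] [515 175  12  11  93]
blue s [388.93 182.34] [380 177  18  12 106]
blue s [438.46 201.95] [433 197  12  11 103]
blue s [434.33 227.79] [429 223  12  11 112]
blue s [506.6  286.76] [500 283  18   9  68]
blue s [532.94 294.81] [523 290  19  11 116]
blue s [417.48 332.24] [414 329   7   8  21]
blue s [425.43 337.74] [424 334   4   8  23]
blue s [437.19 342.38] [433 340   8   6  21]
w [313.3 315.4] [38.4 48.6] [ 0.5786 -0.0878  0.058 ]
w [637.1 153.1] [33.2 50.3] [0.3845 0.2214 0.058 ]
```

View pics/t5.png

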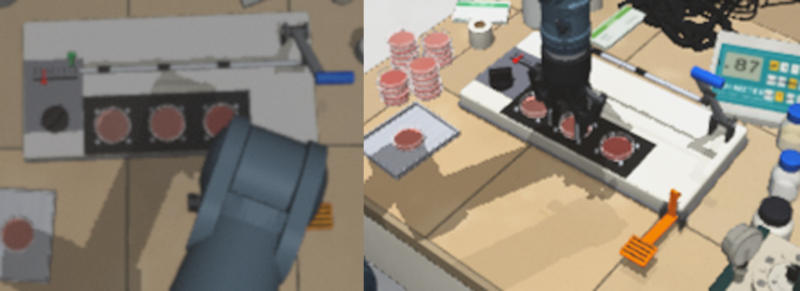

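All three dishes lie flat between their pins and the finished dish is in the tray. The top view puts the raised blue handle at (0.601, -0.237). Next I'll go above the handle.

{"api": "jog_arm", "payload": {
  "motion": [
    [[0,-0.5,-1,0,1],[0,-1,-1,0,1],[0,-1,-1,0,1],[0,-1,-1,0,1],[-0.7,-1,-0.6,0,1],[-1,-0.6,0,0,1],[-1,0,0,0,1],[-1,0,0,0,1],[-1,0,0,0,1],[-1,0,0,0,1],[0,0,0,0,1],[0,0,0,0,1]]
  ]
}}

```text
time_s: 37.22
position: [0.6049, -0.24, 0.3584]
eef_rot: [[-0.999, -0.037, -0.0], [-0.037, 0.999, -0.0], [0.0, -0.0, -1.0]]
wrist_force: [0.4, 0.7, 1.0]
grip_width: 0.0001
```

```bash
python3 - <<'E'
from dish import *
w=snap("wrist","wc");s=get_state();p=s["position"];print(p.round(4),proj(w,p))
cv2.imwrite("pics/wc.png",w["image"][:,:,::-1])
for c,st in blobs(w,(105,130,50),(125,255,255),100):print("blue",c,st,ray(w,*c,.302).round(4))
E
```

```text
[ 0.6045 -0.2401  0.359 ] [312.79733584 257.09679822]
blue [312.57 213.17] [ 273  200   81   28 2119] [ 0.5995 -0.2404  0.302 ]
blue [220.96 244.32] [208 232  27  26 540] [ 0.6243 -0.3025  0.302 ]
```

View pics/wc.png

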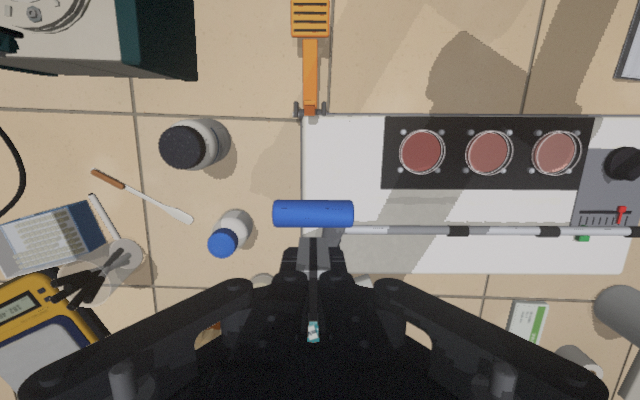

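{"api": "jog_arm", "payload": {
  "motion": [
    [[0.08,0,0.7,0,1],[0,0,0.7,0,1],[0,0,0.4,0,1],[0.5,0,0.36,0,1],[0.48,0,0.36,0,1],[0.27,0,0.24,0,1],[0.25,0,0.24,0,1],[0.24,0,0.26,0,1],[0.24,0,0.26,0,1],[0.22,0,0.28,0,1],[0.21,0,0.29,0,1]]
  ]
}}

```text
time_s: 38.65
position: [0.5273, -0.2427, 0.2387]
eef_rot: [[-0.999, -0.036, -0.001], [-0.036, 0.999, -0.002], [0.001, -0.002, -1.0]]
wrist_force: [-7.5, 2.0, 11.2]
grip_width: -0.0002
```

{"api": "jog_arm", "payload": {
  "motion": [
    [[0.17,0,0.3,0,1],[0.17,0,0.3,0,1],[0.17,0,0.32,0,1],[0.16,0,0.32,0,1],[0.14,0,0.33,0,1],[0.13,0,0.33,0,1],[0.11,0,0.34,0,1],[0.11,0,0.34,0,1],[0.08,0,0.35,0,1],[0.08,0,0.35,0,1],[0.05,0,0.35,0,1],[0.04,0,0.35,0,1]]
  ]
}}

```text
time_s: 40.15
position: [0.4844, -0.2443, 0.118]
eef_rot: [[-0.999, -0.035, -0.003], [-0.035, 0.999, -0.001], [0.003, -0.001, -1.0]]
wrist_force: [-9.8, 2.0, 16.3]
grip_width: -0.0003
```

{"api": "jog_arm", "payload": {
  "motion": [
    [[0.03,0,0.25,0,1],[0.01,0,0.2,0,1],[0,0,0.2,0,1],[0,0,0.1,0,1],[0,0,0.05,0,1],[0,0,0,0,1]]
  ]
}}

```text
time_s: 40.9
position: [0.4845, -0.2445, 0.0942]
eef_rot: [[-0.999, -0.036, -0.001], [-0.036, 0.999, -0.002], [0.002, -0.002, -1.0]]
wrist_force: [-6.1, 0.1, 7.5]
grip_width: 0.0001
```

{"api": "jog_arm", "payload": {
  "motion": [
    [[0,0,0.08,0,1],[0,0,0.05,0,1],[0,0,0,0,1]]
  ]
}}

```text
time_s: 41.28
position: [0.4848, -0.2446, 0.0916]
eef_rot: [[-0.999, -0.036, -0.0], [-0.036, 0.999, -0.002], [0.0, -0.002, -1.0]]
wrist_force: [-8.3, 1.7, 14.8]
grip_width: -0.0
```

{"api": "jog_arm", "payload": {
  "motion": [
    [[0,0,0.08,0,1],[0,0,0,0,1]]
  ]
}}

```text
time_s: 41.52
position: [0.4848, -0.2447, 0.0905]
eef_rot: [[-0.999, -0.036, 0.0], [-0.036, 0.999, -0.003], [-0.0, -0.003, -1.0]]
wrist_force: [-10.4, 3.9, 24.9]
grip_width: -0.0
```

{"api": "jog_arm", "payload": {
  "motion": [
    [[0,0,-0.15,0,1],[0,0,-0.15,0,1],[0,0,-0.1,0,1],[0,0,0,0,1]]
  ]
}}

```text
time_s: 42.02
position: [0.4866, -0.2445, 0.099]
eef_rot: [[-0.999, -0.036, 0.001], [-0.036, 0.999, -0.001], [-0.001, -0.001, -1.0]]
wrist_force: [-0.4, -0.2, -0.3]
grip_width: 0.0001
```

The latch holds, with zero force as I lifted off. Now the knob.

{"api": "jog_arm", "payload": {
  "motion": [
    [[0,0,-1,0,1],[0,0,-1,0,1],[0,0,-1,0,1],[0,0.5,-1,0,1],[0,1,-0.4,0,1],[0,1,0,0,1],[0,1,0,0,1],[-0.5,1,0,0,1],[-1,1,0,0,1],[-1,1,0,0,1],[-1,1,0,0,1],[-0.6,1,0,0,1]]
  ]
}}

```text
time_s: 43.52
position: [0.6012, 0.0162, 0.2297]
eef_rot: [[-0.999, -0.037, -0.0], [-0.037, 0.999, 0.0], [0.0, 0.0, -1.0]]
wrist_force: [0.1, 0.1, 0.4]
grip_width: -0.0001
```

{"api": "jog_arm", "payload": {
  "motion": [
    [[0,1,0,0,1],[0,1,0,0,1],[0,0,0,0,1],[0,0,0,0,1]]
  ]
}}

```text
time_s: 44.02
position: [0.5979, 0.0746, 0.2301]
eef_rot: [[-0.999, -0.037, -0.0], [-0.037, 0.999, -0.0], [0.0, -0.0, -1.0]]
wrist_force: [-0.0, 0.1, 0.2]
grip_width: 0.0
```

```bash
python3 - <<'E'
from dish import *
w=snap("wrist","wd");s=get_state();p=s["position"];print(p.round(4),"joints",s["joints"].round(3),proj(w,p))
cv2.imwrite("pics/wd.png",w["image"][:,:,::-1])
for n,lo,hi,z in(("green",(40,100,40),(85,255,255),.06),("red",(0,180,80),(6,255,255),.062)):
    for c,st in blobs(w,lo,hi,20):print(n,c,st,ray(w,*c,z).round(4))
t=snap("top","t6")
for c,st in blobs(t,(105,150,60),(125,255,255),40):
    if 380<c[0]<410:print("blue",c,ray(t,*c,.09).round(4))
E
```

```text
[0.5979 0.0742 0.2302] joints [ 0.018  0.436  0.166  1.302 -0.    -0.018] [312.10889028 257.54444079]
green [400.55 272.24] [393 259  14  23 159] [0.6928 0.1751 0.06  ]
green [556.08 343.95] [544 335  24  16 122] [0.7795 0.3697 0.06  ]
blue [393.32 233.58] [ 0.4877 -0.2429  0.09  ]
```

View pics/wd.png

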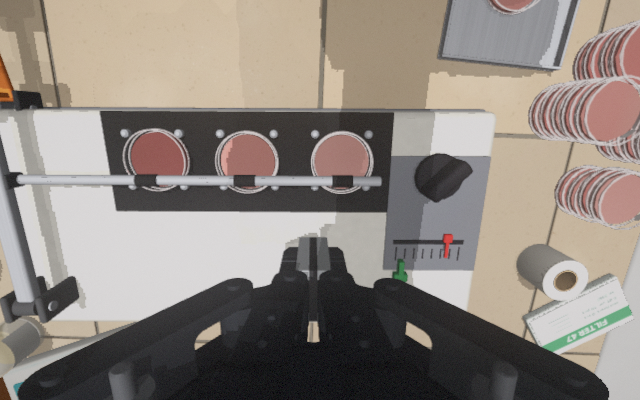

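The arm is latched over the dishes. The knob is at (443,177), the pointer at (447,245) and the mark at (400,270). I'll zoom in.

```bash
python3 - <<'E'
from h import *
w=dict(np.load("pics/wd.npz"));im=w["image"][145:285,385:495]
im=np.clip(im.astype(float)*1.8,0,255).astype(np.uint8)
cv2.imwrite("pics/wdz.png",cv2.resize(im[:,:,::-1],None,fx=4,fy=4,interpolation=cv2.INTER_CUBIC))
E
```

```text
(no output)
```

View pics/wdz.png

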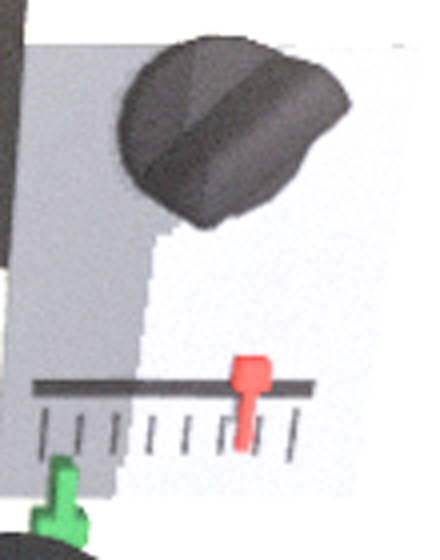

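```bash
python3 - <<'E'
from h import *
w=dict(np.load("pics/wd.npz"));s=get_state()
k=ray(w,444.6,179.4,.091);a=ray(w,446.2,257,.058);b=ray(w,400.5,260,.058);print("knob",k.round(4),"ptr",a.round(4),"mark",b.round(4))
e1=ray(w,385+(265+350)/8,145+80/4,.091);e2=ray(w,385+(140+205)/8,145+197.5/4,.091);print("bar deg",np.degrees(np.arctan2(*(e2-e1)[[1,0]])),np.linalg.norm(e2-e1))
d=(b-a);u=np.array([-np.sin(.031),np.cos(.031),0]);print("dy",d@u,"deg",np.degrees(-d@u/.02))
print(plan(s,[k[0],k[1],.2],0),)
E
```

```text
knob [0.5813 0.195  0.091 ] ptr [0.6735 0.2239 0.058 ] mark [0.679  0.1741 0.058 ]
bar deg -43.43450080054473 0.03919302481599029
dy -0.049939940627001515 deg 143.06739135305506
(array([0.411, 4.048, 1.008]), np.float64(-87.96), np.float64(92.04))
```

{"api": "jog_arm", "payload": {
  "motion": [
    [[0.2,1,0,0,0.5],[0.2,1,0,0,0.5],[0,1,0,0,0.5],[0,1,0,0,0.5],[0,0.08,0,0,0.5],[0,0,0.5,-10,0.5],[0,0,0.5,-10,0.5],[0,0,0,-10,0.5],[0,0,0,-10,0.5],[0,0,0,-10,0.5],[0,0,0,-10,0.5],[0,0,0,-10,0.5]]
  ]
}}

```text
time_s: 45.62
position: [0.5818, 0.1951, 0.2004]
eef_rot: [[-0.304, -0.953, 0.0], [-0.953, 0.304, -0.001], [0.001, -0.0, -1.0]]
wrist_force: [0.1, 0.2, -1.0]
grip_width: 0.0426
```

{"api": "jog_arm", "payload": {
  "motion": [
    [[0,0,0,-10,0.5],[0,0,0,-10,0.5],[0,0,0,-10,0.5],[0,0,0,-10,0.5],[0,0,0,-10,0.5],[0,0,0,-10,0.5],[0,0,0,-3,0.5],[0,0,0,0,0.5],[0,0,0,0,0.5]]
  ]
}}

```text
time_s: 46.75
position: [0.5817, 0.196, 0.2004]
eef_rot: [[0.707, -0.707, 0.0], [-0.707, -0.707, -0.0], [0.0, 0.0, -1.0]]
wrist_force: [0.8, -0.5, -0.1]
grip_width: 0.0424
```

```bash
python3 - <<'E'
from dish import *
w=snap("wrist","we");s=get_state();p=s["position"];print(p.round(4),"joints",s["joints"].round(3),proj(w,p),plan(s,p)[2])
im=np.clip(w["image"].astype(float)*1.6,0,255).astype(np.uint8)
k=proj(w,[.581,.196,.091]);print(k)
cv2.imwrite("pics/we.png",im[:,:,::-1])
E
```

```text
[0.5816 0.1962 0.2004] joints [ 0.222  0.467  0.138  1.242 -0.    -2.135] [310.63577829 253.61868194] -134.97
[312.12807619 198.49308682]
```

View pics/we.png

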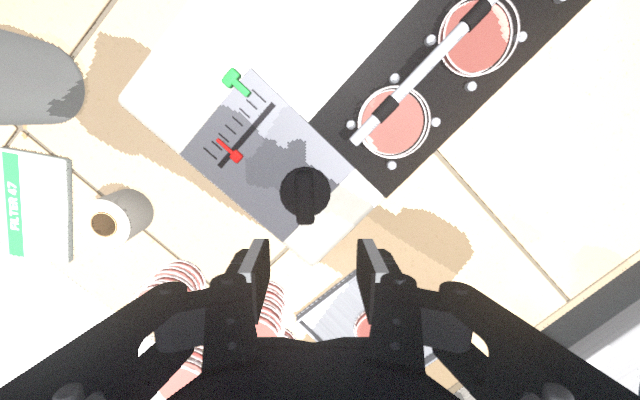

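The bar lies along the tool's x, centred at (306,198), 5 mm off the jaw centre. I'll correct for that and go down.

{"api": "jog_arm", "payload": {
  "motion": [
    [[0,-0.14,1,0,0.5],[0,0,1,0,0.5],[0,0,1,0,0.5],[0,0,0.8,0,0.5],[0,0,0.4,0,0.5],[0,0,0,0,0.5],[0,0,0,0,0.5],[0,0,0,0,1],[0,0,0,0,1],[0,0,0,0,1],[0,0,0,0,1]]
  ]
}}

```text
time_s: 48.18
position: [0.5868, 0.2011, 0.0761]
eef_rot: [[0.709, -0.705, 0.005], [-0.705, -0.709, 0.003], [0.002, -0.005, -1.0]]
wrist_force: [3.2, 3.4, 3.8]
grip_width: 0.0145
```

{"api": "jog_arm", "payload": {
  "motion": [
    [[0,-0.08,0,0,1],[0,0,0,0,1],[0,0,0,5,1],[0,0,0,8,1],[0,0,0,8,1],[0,0,0,8,1],[0,0,0,6,1],[0,0,0,0,1],[0,0,0,0,1]]
  ]
}}

```text
time_s: 49.3
position: [0.586, 0.2009, 0.0761]
eef_rot: [[0.175, -0.985, 0.0], [-0.985, -0.175, -0.001], [0.001, -0.0, -1.0]]
wrist_force: [-2.3, -2.2, 10.3]
grip_width: 0.0141
```

```bash
python3 - <<'E'
from dish import *
s=get_state();print(s["wrist_force"],s["moment"],s["eef_rot"].T@s["wrist_force"])
w=snap("wrist","wf");t=snap("top","tf")
for n,lo,hi in(("green",(40,100,40),(85,255,255)),("red",(0,170,80),(6,255,255))):
    for r,nm in((w,"w"),(t,"t")):
        for c,st in blobs(r,lo,hi,5):
            q=ray(r,*c,.06)
            if np.hypot(*(q[:2]-[.68,.2]))<.07:print(nm,n,c,st,q.round(4))
E
```

```text
[-2.33502739 -2.15207994 10.28488626] [-0.29192559  0.650355   -0.07510166] [  1.72489632   2.6735032  -10.28298593]
w green [110.49 161.74] [ 91 145  55  31 937] [0.6937 0.1753 0.06  ]
t green [258.88 171.38] [258 170   3   5   8] [0.6942 0.1762 0.06  ]
w red [179.58 234.08] [149 227  50  17 442] [0.6565 0.2086 0.06  ]
```

{"api": "jog_arm", "payload": {
  "motion": [
    [[0,0,0,6,1],[0,0,0,9,1],[0,0,0,9,1],[0,0,0,9,1],[0,0,0,9,1],[0,0,0,9,1],[0,0,0,9,1],[0,0,0,9,1],[0,0,0,9,1],[0,0,0,9,1],[0,0,0,5,1],[0,0,0,0,1]]
  ]
}}

```text
time_s: 50.9
position: [0.5841, 0.2023, 0.076]
eef_rot: [[-0.99, -0.141, -0.003], [-0.141, 0.99, 0.002], [0.002, 0.002, -1.0]]
wrist_force: [-6.4, 1.6, 12.6]
grip_width: 0.0143
```

```bash
python3 - <<'E'
from dish import *
s=get_state();print(s["wrist_force"],s["eef_rot"].T@s["wrist_force"])
w=snap("wrist","wg");t=snap("top","tg")
cv2.imwrite("pics/wg.png",w["image"][:,:,::-1]);cv2.imwrite("pics/tg.png",t["image"][:,:,::-1])
for n,lo,hi in(("green",(40,100,40),(85,255,255)),("red",(0,150,80),(6,255,255))):
    for r,nm in((w,"w"),(t,"t")):
        for c,st in blobs(r,lo,hi,4):
            q=ray(r,*c,.06)
            if np.hypot(*(q[:2]-[.68,.2]))<.07:print(nm,n,c,st,q.round(4))
E
```

```text
[-6.44713733  1.62685338 12.6120266 ] [  6.18384474   2.54739497 -12.59151658]
t green [258.88 171.38] [258 170   3   5   8] [0.6942 0.1762 0.06  ]
t red [257.5 183.5] [257 183   2   2   4] [0.6544 0.1799 0.06  ]
```

View pics/wg.png

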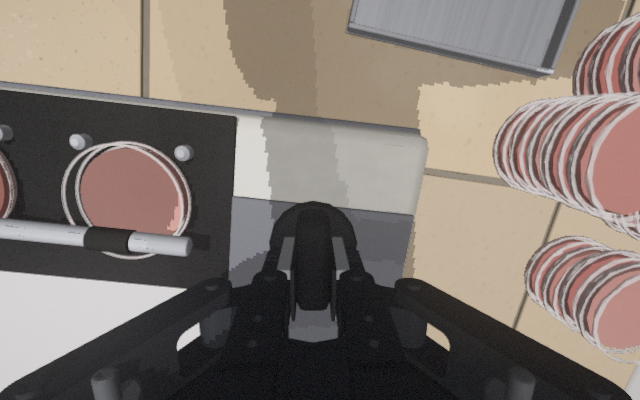

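{"api": "jog_arm", "payload": {
  "motion": [
    [[0,0,0,6,1],[0,0,0,7,1],[0,0,0,0,1],[0,0,0,0,1],[0,0,0,0,0.5],[0,0,0,0,0.5],[0,0,-0.5,0,0.5],[0,0,-1,0,0.5],[0,0,-1,0,0.5],[0,0,-1,0,0.5],[0,-1,-1,0,1],[0,-1,-0.5,0,1]]
  ]
}}

```text
time_s: 52.5
position: [0.582, 0.1413, 0.2274]
eef_rot: [[-0.996, 0.084, 0.004], [0.084, 0.996, 0.0], [-0.004, 0.001, -1.0]]
wrist_force: [-0.1, 0.8, -0.6]
grip_width: 0.007
```

{"api": "jog_arm", "payload": {
  "motion": [
    [[0,-1,0,0,1],[0,-1,0,0,1],[-0.7,0,0,0,1],[0,0,0,0,1],[0,0,0,0,1]]
  ]
}}

```text
time_s: 53.12
position: [0.5965, 0.0804, 0.2248]
eef_rot: [[-0.996, 0.085, -0.0], [0.085, 0.996, 0.0], [0.0, 0.0, -1.0]]
wrist_force: [0.1, 0.2, -0.5]
grip_width: -0.0004
```

```bash
python3 - <<'E'
from dish import *
s=get_state();print(s["position"])
w=snap("wrist","wh");t=snap("top","th")
a,b=[proj(w,[.675,y,.058]) for y in(.16,.19)];print(a,b)
x0,y0=int(a[0])-50,int(a[1])-60
im=np.clip(w["image"][y0:y0+110,x0:x0+130].astype(float)*1.3,0,255).astype(np.uint8)
print(x0,y0);cv2.imwrite("pics/wh.png",cv2.resize(im[:,:,::-1],None,fx=5,fy=5,interpolation=cv2.INTER_CUBIC))
for n,lo,hi in(("green",(40,100,40),(85,255,255)),("red",(0,150,80),(6,255,255))):
    for r,nm in((w,"w"),(t,"t")):
        for c,st in blobs(r,lo,hi,4):
            q=ray(r,*c,.058)
            if np.hypot(*(q[:2]-[.68,.2]))<.07:print(nm,n,c,st,q.round(4),"ys",(q[1]-.031*q[0]).round(4))
for c,a in dishes(t,40):print("dish",c,ray(t,*c,.058).round(3))
for c,st in blobs(t,(105,150,60),(125,255,255),40):
    if 380<c[0]<410:print("blue",c,ray(t,*c,.09).round(4))
E
```

```text
[0.59650805 0.08041005 0.22475762]
[393.08204634 250.82152906] [421.10910714 248.62482552]
343 190
w green [407.76 266.38] [401 254  14  21 170] [0.6948 0.1756 0.058 ] ys 0.1541
w red [405.63 235.28] [401 227  10  24 111] [0.6583 0.1736 0.058 ] ys 0.1532
dish [228.8 268.5] [0.387 0.264 0.058]
dish [191.5 244.8] [0.461 0.382 0.058]
dish [201.1 226.9] [0.517 0.355 0.058]
dish [174.2 220.1] [0.539 0.44  0.058]
dish [311.7 207.9] [0.574 0.007 0.058]
dish [340.4 207.7] [ 0.574 -0.084  0.058]
dish [187.4 200.3] [0.602 0.402 0.058]
blue [393.4  233.54] [ 0.4878 -0.2431  0.09  ]
```

View pics/wh.png

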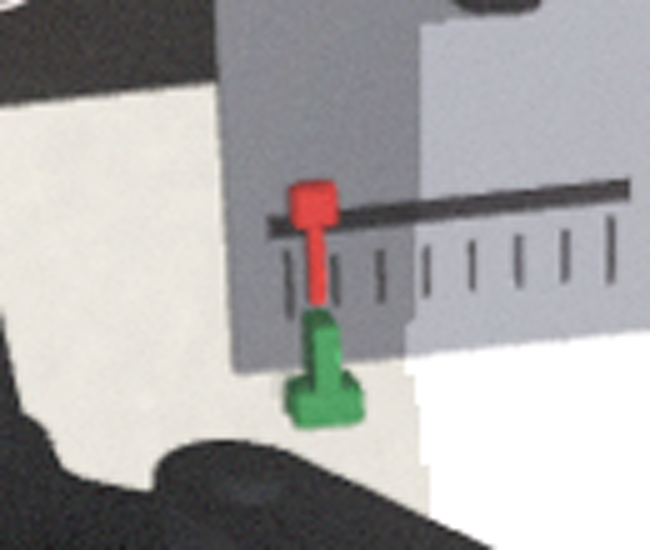

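```bash
python3 -c "
from cell import *
print(close_job())"
```

```text
the job is handed in; nothing more can be done
None
```

The changeover is done and handed in at about 53 s of robot time; no verdict is reported.

**What I did**
- I pressed the pedal to its stop, at about 23 N, and the arm came up.
- The finished dish went into the tray.
- The three single fresh dishes went onto places 1, 2 and 3.
- I pressed the arm down until the latch held, then turned the knob about 143° clockwise.

**Last checks**
- **Dishes:** camera views before and after latching show all three fresh dishes flat between their pins, and the finished dish inside the tray. The final top view did not detect the dish on place 1. The wrist picture taken just before the last 13° of knob turn showed it flat.
- **Latch:** the handle was still down at the end, and it carried no load as I lifted off.
- **Pointer:** it stands within about 1 mm of the green mark.
- **Bystanders:** I did not touch the jar, the bottle or the roll as far as I could tell, but I did not measure their positions at the end.

**What went wrong on the way**
- My first grip on the third fresh dish was too high. The fingers slid over its rim with about 35 N at the wrist.
- I let go and found that the dish had not moved. I gripped it again lower and placed it normally.

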